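# Nest the graded silver bowls in their case

## Task

Pack the set of three square silver bowls for delivery: the largest seated flat in the square recess of the open walnut case, the medium one standing in the largest, and the smallest in the medium one. Set the silver down gently, never let it drop, and leave the other things on the bench where they are.

Things in the scene. Friction and masses are not known exactly. Their poses are not given: they have to be found in the camera images.
- bowl_large: largest of three square silver bowls, gilt inside: 120 x 120 mm, 60 mm high, corners rounded 4.5 mm, upright double walls 9 mm thick, square cavity 102 x 102 mm, 40 mm deep (floor 20 mm above underside); foot 104 x 104 mm, 8 mm high; about 360 g. 3 mm spare each side in the recess. Origin: centre of underside; z up, x and y square to the walls, quarter turns alike
- bowl_medium: medium one of three square silver bowls, gilt inside: 92 x 92 mm, 60 mm high, corners rounded 4.5 mm, upright double walls 9 mm thick, square cavity 74 x 74 mm, 40 mm deep (floor 20 mm above underside); foot 76 x 76 mm, 8 mm high; about 200 g. Nested: 5 mm spare each side, rim 20 mm above the largest one's. Origin: centre of underside; z up, x and y square to the walls, quarter turns alike
- bowl_small: smallest of three square silver bowls, gilt inside: 64 x 64 mm, 60 mm high, corners rounded 4.5 mm, upright double walls 9 mm thick, square cavity 46 x 46 mm, 40 mm deep (floor 20 mm above underside); foot 48 x 48 mm, 8 mm high; about 110 g. Nested: 5 mm spare each side, rim 20 mm above the medium one's. Origin: centre of underside; z up, x and y square to the walls, quarter turns alike
- case: fixed open base of the presentation case: square walnut tray 188 x 188 mm, 40 mm high, lined with blue cloth (rigid, top of lining 38 mm up), with a square recess in the middle. Origin: centre of its underside; x and y square to the recess
- recess (a point): centre of the recess's grey floor, 20 mm above the bench; the recess is 126 x 126 mm and 18 mm deep, with a 4 mm bevel round its mouth; axes as the case's
- polish_jar: round amber jar with black cap, 54 mm diameter, 62 mm high, standing; origin: centre of its underside
- beaker: round silver beaker (not one of the set), 72 mm across the rim, 85 mm high, standing; origin: centre of its underside
- hammer: hammer lying on the bench, 240 mm long along its own x, head at +x
- brush: brush lying on the bench, 190 mm long along its own x, handle to -x
- try_square: small steel try square lying flat: stock 75 x 18 x 16 mm along its own x (origin under its centre), blade 22 x 110 mm along its own y from the stock's +x end
Things that resemble listed ones, but are neither listed nor needed, are in the scene too. What is shaped like the bowl_medium but pink or turquoise is not meant.

How it is judged:
At the end, for the whole second after the job is handed in: Largest bowl upright on the floor of the recess (3 mm in height, 9 mm off centre), medium upright on the largest one's inner floor and smallest on the medium one's (each 3 mm in height, 11 mm off centre); all level within 2 degrees, released and at rest (horizontal distance between bowl_large and recess below 0.009 m and z of bowl_large in the frame of recess below 0.003 m and angle between each of bowl_large, bowl_medium, bowl_small's own z axis and vertical below 0.035 rad and horizontal distance between bowl_medium and bowl_large below 0.011 m and z of bowl_medium in the frame of bowl_large between 0.017 and 0.023 m and horizontal distance between bowl_small and bowl_medium below 0.011 m and z of bowl_small in the frame of bowl_medium between 0.017 and 0.023 m and linear speed of each of bowl_large, bowl_medium, bowl_small below 0.02 m/s); the robot touches nothing.
It fails at once if largest bowl dropped: falling free of the fingers faster than 0.5 m/s (a drop of more than about 13 mm) (linear speed of bowl_large above 0.5 m/s and contact force between the fingers and bowl_large below 0.05 N).
It fails at once if medium bowl dropped: falling free of the fingers faster than 0.5 m/s (a drop of more than about 13 mm) (linear speed of bowl_medium above 0.5 m/s and contact force between the fingers and bowl_medium below 0.05 N).
It fails at once if smallest bowl dropped: falling free of the fingers faster than 0.5 m/s (a drop of more than about 13 mm) (linear speed of bowl_small above 0.5 m/s and contact force between the fingers and bowl_small below 0.05 N).
It fails at once if another thing on the bench (jar, beaker, hammer, brush or try square) is moved by more than 30 mm (distance of any of polish_jar, beaker, hammer, brush, try_square from where it was at the start of the episode above 0.03 m).
It also fails if it takes over 72 s, if anything falls off the work surface, if the arm or the gripper's body presses on something with over 40 N, if the wrist force passes 120 N, or if a joint passes its speed limit or range.

## Robot

A 6-joint arm with a two-finger parallel gripper is mounted at the origin on the work surface. World frame = base frame: x ahead of the robot, y to its left, z up, the work surface at z = 0. Lengths are in m, angles in rad, forces in N, time in s.
With the tool pointing down it reaches from about 0.325 to 0.775 m from the base axis. Payload 5.5 kg.
Tool frame: the origin (TCP) lies at the very end of the fingers, on their centre line; the grasp point (between the pads) lies 19 mm behind it; z points along the fingers, y is the line along which they close (so a half turn about z gives the same grasp; the last joint's range is limited). The gripper opens to 88 mm and grips with 3 to 60 N. Pads are 20 mm wide; open, the fingers measure 115 mm over their backs; the gripper's body (75 mm by 178 mm) begins 61 mm behind the grasp point.
Start: joints at [-1.399, 0.091, 1.231, -0, 1.82, -0.057], TCP at [0.136, -0.584, 0.223] pointing down, gripper open.
Joint ranges: [-2.87, 2.87], [-0.86, 2.18], [0.17, 2.46], [-1.51, 4.65], [0.06, 2.69], [-2.65, 2.65]. Speed limits (rad/s): [2.57, 2.57, 3.01, 3.14, 3.14, 3.14].

## Interface

Orientations are given as a unit quaternion [w, x, y, z].
In Python, from plant import monitor, capture, job, spotter gives the robot as it stands. The module is installed in compiled form; this text tells all that it offers.
- The arm moves only by the shell command python3 -m creep 'ROWS'. ROWS is JSON, a list of rows, each a list of 7 numbers: the shift along the tool's x, y, z each as a share of 0.4 m, from -1 to 1, then the turn, a rotation vector about the tool's x, y, z each as a share of pi rad, from -1 to 1, then the opening, from -1 (shut) to 1 (fully open). A call has 1 to 12 rows; each row shifts and turns the commanded pose from where the row before left it, along the tool's axes as they then stand; what a row does not reach is not made up. A row lasts 1/10 s, in which the tool goes at most 50 mm and 8.59 degrees, less where a joint would pass 70% of its speed; a pose out of reach is approached as far as the arm can. A call with a number of a shift or a turn outside -1 to 1 is refused whole. A call with a gripper value outside its range is refused whole. The fingers move at their own pace and stop on an object; the grip force is fixed at half the most. Time passes only in rows, so rows that do not move let the fingers close. It gives the time, the measured TCP pose, the force, the opening and the grip force at its end, in the units of the state.
- monitor.get_state(): the state, without advancing time (a new reading comes with each control period).
- capture(name): name is "side" or "top" or "wrist"; returns a dict with "img" (420x560x3 uint8, red, green, blue), "z_map" (420x560 float32, m along the optical axis (not along the pixel's ray), 0 where there is no reading), "mtx" (3x3 intrinsics, pixels), "camera_from_world" (4x4, takes a point from world to camera coordinates). Camera axes: x right, y down, z forward; pixel columns grow to the right and rows downward; lengths in m; the calibration is good to about 2 mm. The wrist camera is an equidistant fisheye: a pixel r from the principal point sees the ray r / f radians off the axis. A picture is of the moment at which its call begins.
- job.close_job(): hands the job in; it is judged then, once.
Trained networks look in the newest picture that a camera, given by its name, has taken for a name from the list of things; names that differ only in an ending like _2 or _b are one class to them, and where a whole thing is asked for, a point or a joint stands for the part that bears it (a point fixed in the world has none). Each returns a list of dicts, best first, with "conf" (0 to 1); they miss things now and then, are a little off and sometimes report something else, mostly with a low value. They report only what shows in the picture. A call takes as long as a camera call. They do not tell look-alikes from the thing itself.
- spotter.look_for(camera, query): "location" ([column, row] in pixels, amid what is visible of it).
The state is a dict: "time": time; "joint_pos": joint angles; "joint_vel": joint speeds; "joint_efforts": joint torques, N m; "eef_pos": TCP position; "eef_rot": TCP orientation; "ft_force": force on the tool from outside, world axes, zero at the start; "wrist_torque": the same for the moment, N m; "finger_gap": finger opening in m; "grasp_force": force on a finger pad.
Only numpy, scipy, OpenCV 4.12 (cv2) and the standard library are available. Lean on these libraries where they do the work, as an engineer would, in place of code of your own. Each camera call takes 0.05 s, during which the arm holds its last target. There are 200 camera calls.

## Working session

There is one attempt and no reset: what is moved stays moved. The work goes in short steps, Python scripts to look and compute and a shell command to move; the robot and the scene stay as the last step left them, time stands still between calls to the robot, and variables do not carry over. Pictures are saved under pics/ and viewed, at most 10 in all, crops included, and the job is handed in when it is done.

```bash
mkdir -p pics; python3 - <<'E'
from plant import monitor,capture,spotter
import cv2,numpy as np
s=monitor.get_state();print(s['time'],s['eef_pos'],s['eef_rot'],s['finger_gap'])
ims=[]
for c in ['side','top']:
    d=capture(c);np.savez(f'{c}.npz',**d);cv2.imwrite(f'pics/{c}0.png',d['img'][:,:,::-1])
    print(c,d['mtx'].tolist(),np.round(d['camera_from_world'],3).tolist())
    for q in ['bowl_large','bowl_medium','bowl_small','case']:
        print(q,[(np.round(r['location']).tolist(),round(r['conf'],2)) for r in spotter.look_for(c,q)])
E
```

```text
0.0 [ 0.13601328 -0.58407646  0.22151321] [-9.70218346e-04  9.93466458e-01  1.14120338e-01 -5.69001012e-05] 0.08802204784327304
side [[545.7824457519879, 0.0, 272.39382487168695], [0.0, 545.7824457519879, 196.56976273204907], [0.0, 0.0, 1.0]] [[-0.702, -0.712, -0.01, 0.204], [-0.476, 0.48, -0.737, 0.376], [0.53, -0.513, -0.676, 1.109], [0.0, 0.0, 0.0, 1.0]]
bowl_large [([242.0, 240.0], 0.73)]
bowl_medium [([397.0, 236.0], 0.92), ([290.0, 189.0], 0.65), ([170.0, 225.0], 0.27), ([165.0, 195.0], 0.16)]
bowl_small [([210.0, 189.0], 0.92)]
case [([126.0, 288.0], 0.89), ([78.0, 238.0], 0.71)]
top [[474.05878198164055, 0.0, 280.4393895324113], [0.0, 474.05878198164055, 202.3686165121182], [0.0, 0.0, 1.0]] [[0.015, -1.0, -0.004, -0.206], [-0.994, -0.015, -0.109, 0.49], [0.109, 0.006, -0.994, 1.623], [0.0, 0.0, 0.0, 1.0]]
bowl_large [([237.0, 218.0], 0.96), ([167.0, 126.0], 0.52)]
bowl_medium [([315.0, 293.0], 0.96), ([432.0, 239.0], 0.95), ([303.0, 206.0], 0.74), ([237.0, 216.0], 0.63), ([364.0, 260.0], 0.61), ([216.0, 164.0], 0.44)]
bowl_small [([260.0, 157.0], 0.6), ([236.0, 217.0], 0.34)]
case [([164.0, 185.0], 0.85)]
```

View pics/side0.png

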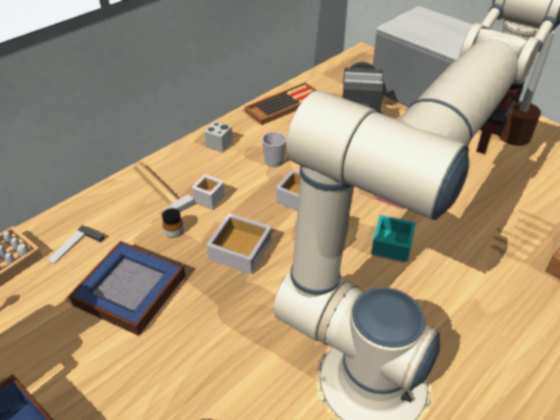

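View pics/top0.png

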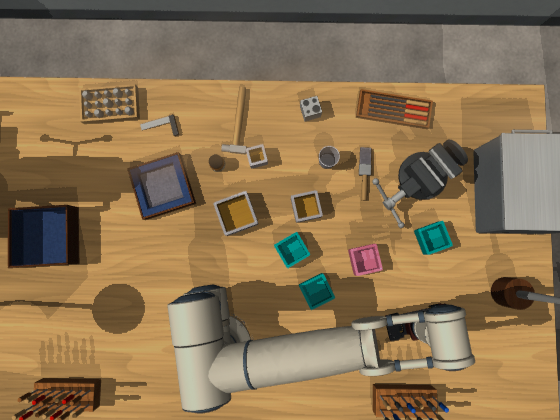

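Top view: the silver/gilt candidates are at (237,213) for the large bowl, (307,206) for the medium and (257,156) for the small. The bowls at (293,249), (317,290) and (433,238) are turquoise and the one at (366,260) is pink, so they're not meant. The case is the walnut/blue tray with the grey recess at (163,185); the box at (43,235) has no grey recess. Next I'll confirm in a crop and measure from both views.

```bash
cat > h.py <<'E'
import numpy as np,cv2
def cloud(d):
    K,T=d['mtx'],d['camera_from_world'];z=d['z_map'].astype(float)
    v,u=np.mgrid[:z.shape[0],:z.shape[1]]
    P=np.stack([(u-K[0,2])/K[0,0]*z,(v-K[1,2])/K[1,1]*z,z],-1)
    W=(P-T[:3,3])@T[:3,:3]
    W[z<=0]=np.nan
    return W
def rect(W,c,r,zlo,zhi):
    m=(np.hypot(W[...,0]-c[0],W[...,1]-c[1])<r)&(W[...,2]>zlo)&(W[...,2]<zhi)
    p=W[m]; q=cv2.minAreaRect((p[:,:2]*1000).astype(np.float32))
    return p,q
E
python3 - <<'E'
from h import *
t=dict(np.load('top.npz'));s=dict(np.load('side.npz'))
Wt,Ws=cloud(t),cloud(s)
for n,W,px in [('L',Wt,(237,213)),('M',Wt,(307,206)),('S',Wt,(257,156)),('C',Wt,(163,185)),('L',Ws,(240,240)),('M',Ws,(292,190)),('S',Ws,(208,188)),('C',Ws,(130,285))]:
    c=W[px[1],px[0]]; r={'L':.1,'M':.075,'S':.06,'C':.14}[n]
    lo,hi={'C':(.03,.05)}.get(n,(.05,.075))
    m=np.hypot(W[...,0]-c[0],W[...,1]-c[1])<r
    print(n,'pt',c.round(3),'z pct',np.nanpercentile(W[m][:,2],[2,50,90,98]).round(4))
    try:
        p,q=rect(W,c,r,lo,hi);print('   n',len(p),'zmed',np.median(p[:,2]).round(4),np.round(q[0],1),np.round(q[1],1),round(q[2],1))
    except Exception as e: print(e)
im=t['img'][110:310,100:460,::-1];cv2.imwrite('pics/crop.png',cv2.resize(im,None,fx=2.2,fy=2.2,interpolation=cv2.INTER_CUBIC))
E
```

```text
L pt [ 0.454 -0.048  0.022] z pct [-0.0059  0.0139  0.0586  0.0644]
   n 392 zmed 0.0602 [451.9 -44.9] [121.5 120.2] 21.4
M pt [ 0.482 -0.291  0.021] z pct [-0.0057  0.0165  0.0606  0.0649]
   n 289 zmed 0.0605 [ 479.4 -287.1] [93.  92.4] 13.3
S pt [ 0.657 -0.113  0.019] z pct [-0.0064  0.0084  0.0606  0.065 ]
   n 186 zmed 0.0604 [ 653.3 -112.5] [65.5 63.7] 15.5
C pt [0.548 0.214 0.024] z pct [-0.0051  0.0204  0.0412  0.0455]
   n 1653 zmed 0.039 [545.8 220. ] [191.6 190.5] 18.9
L pt [ 0.47  -0.062  0.017] z pct [-0.0032  0.0217  0.0588  0.062 ]
   n 801 zmed 0.0585 [453.  -45.8] [124.2 126.8] 21.6
M pt [ 0.508 -0.292  0.017] z pct [-0.0038  0.023   0.059   0.0625]
   n 261 zmed 0.0585 [ 506.8 -273.6] [ 61.5 113.9] 39.8
S pt [ 0.68  -0.132  0.018] z pct [-0.0032  0.0373  0.0599  0.0625]
   n 271 zmed 0.0582 [ 654.9 -114.1] [68.8 69.8] 17.8
C pt [0.544 0.216 0.021] z pct [-0.0032  0.0203  0.0393  0.0416]
   n 3260 zmed 0.0379 [546.2 218.6] [193.6 192.4] 19.4
```

View pics/crop.png

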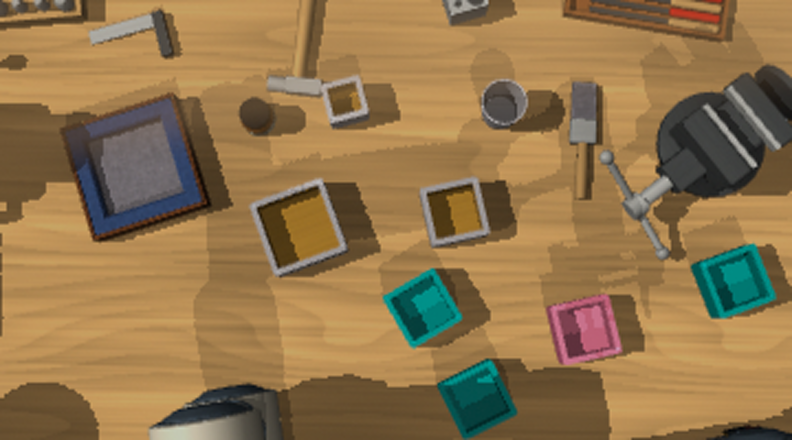

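The crop confirms it: three silver bowls, gilt inside, at crop px (300,227) large, (454,212) medium and (345,100) small; the teal and pink ones are excluded. The hammer head touches the left side of the small one. Rims stand about 60 mm high in both views and the case lining about 38 mm.

```bash
cat >> h.py <<'E'
def plan(x,y,z,phi,turn_first=False):
    "print tool-frame shift (shares of 0.4 m) and turn about tool z (shares of pi) to reach target, tool down"
    from plant import monitor
    from scipy.spatial.transform import Rotation as R
    s=monitor.get_state();w,a,b,c=s['eef_rot'];Q=R.from_quat([a,b,c,w]);M=Q.as_matrix()
    p=np.array(s['eef_pos']);yaw=np.degrees(np.arctan2(M[1,0],M[0,0]))
    ph=np.radians(phi);G=np.array([[np.cos(ph),np.sin(ph),0],[np.sin(ph),-np.cos(ph),0],[0,0,-1]]).T
    G=np.column_stack([[np.cos(ph),np.sin(ph),0],[np.sin(ph),-np.cos(ph),0],[0,0,-1]])
    d=np.array([x,y,z])-p
    print('t %.2f pos'%s['time'],p.round(4),'yaw %.2f'%yaw,'gap %.4f'%s['finger_gap'],'F',np.round(s['ft_force'],1),'grip %.1f'%s['grasp_force'])
    print('shift mm (tool)',(M.T@d*1000).round(1),'shares',(M.T@d/.4).round(4),'turn shares',((R.from_matrix(M.T@G)).as_rotvec()/np.pi).round(4),'| after turn shares',(G.T@d/.4).round(4))
E
python3 - <<'E'
from h import *
plan(.4728,-.0970,.16,21.4)
W=cloud(dict(np.load('top.npz')))
m=(np.hypot(W[...,0]-.68,W[...,1]+.07)<.035)
print('hammer head',np.nanpercentile(W[m][:,2],[50,90,99]).round(3))
E
```

```text
t 0.50 pos [ 0.1361 -0.5844  0.2226] yaw 13.11 gap 0.0879 F [ 0.4 -0.5 -0.3] grip 0.0
shift mm (tool) [ 438.5 -398.3   62.6] shares [ 1.0962 -0.9958  0.1566] turn shares [-0.     -0.     -0.0461] | after turn shares [ 1.2283 -0.8273  0.1565]
hammer head [0.02  0.058 0.065]
```

```bash
python3 -m creep '[[0.09,-0.082,0,0,0,0,1],[0.09,-0.082,0,0,0,0,1],[0.09,-0.082,0,0,0,0,1],[0.09,-0.082,0,0,0,0,1],[0.09,-0.082,0,0,0,0,1],[0.09,-0.082,0,0,0,0,1],[0.09,-0.082,0,0,0,0,1],[0.09,-0.082,0,0,0,0,1],[0.09,-0.082,0,0,0,0,1],[0.09,-0.082,0,0,0,0,1],[0.09,-0.082,0,0,0,0,1],[0,0,0,0,0,-0.046,1]]'
python3 - <<'E'
from h import *
plan(.4728,-.0970,.11,21.4)
E
```

```text
time: 1.7
eef_pos: [0.4421, -0.1383, 0.2225]
eef_rot: [-0.001, 0.982, 0.189, 0.001]
ft_force: [-1.2, -0.8, -0.3]
finger_gap: 0.0877
grasp_force: 0.0
t 1.70 pos [ 0.4421 -0.1383  0.2225] yaw 21.75 gap 0.0877 F [-1.2 -0.8 -0.3] grip 0.0
shift mm (tool) [ 43.6 -26.9 112.6] shares [ 0.109  -0.0672  0.2816] turn shares [-0.0004 -0.0005  0.0019] | after turn shares [ 0.1091 -0.0682  0.2814]
```

Move above the wall, keep z at about 0.11, then check with the wrist and fixed cameras.

```bash
python3 -m creep '[[0.055,-0.034,0.07,0,0,0.002,1],[0.054,-0.034,0.07,0,0,0,1],[0,0,0.07,0,0,0,1],[0,0,0.07,0,0,0,1],[0,0,0,0,0,0,1],[0,0,0,0,0,0,1]]'
python3 - <<'E'
from h import *
from plant import capture
plan(.4728,-.0970,.027,21.4)
for c in ['side','wrist','top']:
    d=capture(c);np.savez(c+'1.npz',**d)
    if c=='wrist': cv2.imwrite('pics/w1.png',d['img'][:,:,::-1]); print(d['mtx'].tolist(),d['camera_from_world'].round(3).tolist())
    else:
        p,q=rect(cloud(d),(.453,-.045),.09,.05,.07);print(c,len(p),q)
E
```

```text
time: 2.3
eef_pos: [0.4706, -0.102, 0.1111]
eef_rot: [-0.0, 0.983, 0.182, -0.0]
ft_force: [-0.9, -0.5, 0.3]
finger_gap: 0.0877
grasp_force: 0.0
t 2.30 pos [ 0.4706 -0.102   0.1111] yaw 21.03 gap 0.0877 F [-0.9 -0.5  0.3] grip 0.0
shift mm (tool) [ 3.9 -3.9 84.1] shares [ 0.0097 -0.0097  0.2102] turn shares [-0.0001  0.0001 -0.0021] | after turn shares [ 0.0097 -0.0097  0.2102]
side 808 ((452.46868896484375, -47.166839599609375), (122.86422729492188, 128.1114959716797), 21.534423828125)
[[325.19226210127806, 0.0, 279.17075245971637], [0.0, 325.19226210127806, 212.71595381264194], [0.0, 0.0, 1.0]] [[0.36, -0.933, 0.001, -0.265], [-0.899, -0.346, 0.269, 0.385], [-0.251, -0.098, -0.963, 0.393], [0.0, 0.0, 0.0, 1.0]]
top 140 ((432.7623291015625, -51.268699645996094), (81.45718383789062, 118.42315673828125), 20.952526092529297)
```

View pics/w1.png

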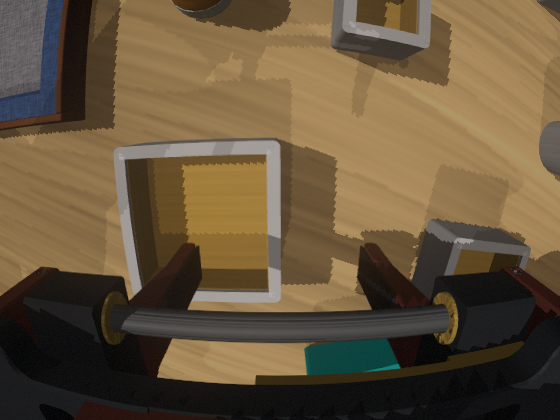

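The wrist view shows the fingers (tips at about (190,250) and (370,250)) straddling the large bowl's right wall (column 275). I'll measure the rim with the wrist depth too.

```bash
cat >> h.py <<'E'
def wcloud(d):
    K,T=d['mtx'],d['camera_from_world'];z=d['z_map'].astype(float)
    v,u=np.mgrid[:z.shape[0],:z.shape[1]]
    a=(u-K[0,2])/K[0,0];b=(v-K[1,2])/K[1,1];th=np.hypot(a,b);k=np.tan(th)/np.maximum(th,1e-9)
    W=(np.stack([a*k*z,b*k*z,z],-1)-T[:3,3])@T[:3,:3]
    W[(z<=0)|(th>1.2)]=np.nan
    return W
E
python3 - <<'E'
from h import *
d=dict(np.load('wrist1.npz'));W=wcloud(d)
p,q=rect(W,(.453,-.045),.088,.052,.068);print(len(p),np.median(p[:,2]),q)
p,q=rect(W,(.654,-.113),.05,.052,.068);print(len(p),np.median(p[:,2]),q)
E
```

```text
7579 0.06034279096969531 ((452.3705749511719, -45.70171356201172), (121.2530746459961, 120.72310638427734), 21.11650848388672)
2232 0.059946418821509195 ((642.48779296875, -116.51213836669922), (40.077030181884766, 65.08043670654297), 16.4074764251709)
```

```bash
python3 -m creep '[[0.009,-0.009,0.02,0,0,-0.001,1],[0,0,0.05,0,0,0,1],[0,0,0.05,0,0,0,1],[0,0,0.05,0,0,0,1],[0,0,0.037,0,0,0,1],[0,0,0,0,0,0,1],[0,0,0,0,0,0,1]]'
python3 - <<'E'
from h import *
plan(.4725,-.0974,.028,21.2)
E
```

```text
time: 3.15
eef_pos: [0.473, -0.0974, 0.0283]
eef_rot: [0.0, 0.983, 0.184, 0.0]
ft_force: [-0.1, 0.2, 0.5]
finger_gap: 0.0881
grasp_force: 0.0
t 3.15 pos [ 0.473  -0.0974  0.0283] yaw 21.21 gap 0.0881 F [-0.1  0.2  0.5] grip 0.0
shift mm (tool) [-0.5 -0.2  0.3] shares [-0.0013 -0.0004  0.0007] turn shares [ 0.0001 -0.0001  0.0001] | after turn shares [-0.0013 -0.0004  0.0007]
```

Close, then lift slightly.

```bash
python3 -m creep '[[0,0,0,0,0,0,-0.3],[0,0,0,0,0,0,-0.5],[0,0,0,0,0,0,-0.7],[0,0,0,0,0,0,-1],[0,0,0,0,0,0,-1],[0,0,0,0,0,0,-1],[0,0,0,0,0,0,-1],[0,0,0,0,0,0,-1]]'
python3 -m creep '[[0,0,-0.02,0,0,0,-1],[0,0,-0.03,0,0,0,-1],[0,0,-0.05,0,0,0,-1],[0,0,-0.05,0,0,0,-1],[0,0,-0.05,0,0,0,-1],[0,0,0,0,0,0,-1],[0,0,0,0,0,0,-1]]'
python3 - <<'E'
from h import *
from plant import capture
plan(.4725,-.0974,.108,21.2)
d=capture('wrist');W=wcloud(d);cv2.imwrite('pics/w2.png',d['img'][:,:,::-1])
p,q=rect(W,(.453,-.045),.088,.125,.155);print(len(p),np.median(p[:,2]),q)
A=np.c_[p[:,:2]-p[:,:2].mean(0),np.ones(len(p))];print('slope deg',np.degrees(np.linalg.lstsq(A,p[:,2],rcond=None)[0][:2]).round(2))
E
```

```text
time: 3.95
eef_pos: [0.4728, -0.0974, 0.0278]
eef_rot: [-0.0, 0.983, 0.184, -0.0]
ft_force: [0.4, -0.2, 0.6]
finger_gap: 0.0273
grasp_force: 0.0
time: 4.65
eef_pos: [0.4729, -0.0974, 0.1079]
eef_rot: [0.0, 0.983, 0.184, 0.0]
ft_force: [0.0, -0.7, -3.2]
finger_gap: 0.0085
grasp_force: 30.1
t 4.65 pos [ 0.4729 -0.0974  0.1079] yaw 21.21 gap 0.0085 F [ 0.  -0.7 -3.2] grip 30.1
shift mm (tool) [-0.4 -0.2 -0.1] shares [-0.0009 -0.0005 -0.0001] turn shares [ 0.0002 -0.0002  0.0001] | after turn shares [-0.0009 -0.0005 -0.0001]
1359 0.14202471821030935 ((474.6424560546875, -96.93614196777344), (21.779733657836914, 30.745393753051758), 22.031455993652344)
slope deg [-1.54 -0.72]
```

The fingers finished closing during the lift, so I'll check where the bowl is held.

```bash
python3 - <<'E'
from h import *
from plant import capture,monitor
d=capture('wrist');W=wcloud(d);cv2.imwrite('pics/w2b.png',d['img'][:,:,::-1])
m=(np.hypot(W[...,0]-.453,W[...,1]+.045)<.09);h=np.histogram(W[m][:,2],bins=np.arange(-.01,.2,.01));print([(round(b,2),n) for n,b in zip(*h)])
d=capture('side');W=cloud(d)
m=(np.hypot(W[...,0]-.453,W[...,1]+.045)<.09);h=np.histogram(W[m][:,2],bins=np.arange(-.01,.2,.01));print([(round(b,2),n) for n,b in zip(*h)])
E
```

```text
[(np.float64(-0.01), np.int64(1984)), (np.float64(0.0), np.int64(5197)), (np.float64(0.01), np.int64(0)), (np.float64(0.02), np.int64(0)), (np.float64(0.03), np.int64(0)), (np.float64(0.04), np.int64(0)), (np.float64(0.05), np.int64(0)), (np.float64(0.06), np.int64(157)), (np.float64(0.07), np.int64(16067)), (np.float64(0.08), np.int64(1170)), (np.float64(0.09), np.int64(1423)), (np.float64(0.1), np.int64(1568)), (np.float64(0.11), np.int64(9380)), (np.float64(0.12), np.int64(310)), (np.float64(0.13), np.int64(434)), (np.float64(0.14), np.int64(544)), (np.float64(0.15), np.int64(346)), (np.float64(0.16), np.int64(306)), (np.float64(0.17), np.int64(94)), (np.float64(0.18), np.int64(351))]
[(np.float64(-0.01), np.int64(945)), (np.float64(0.0), np.int64(868)), (np.float64(0.01), np.int64(0)), (np.float64(0.02), np.int64(0)), (np.float64(0.03), np.int64(0)), (np.float64(0.04), np.int64(0)), (np.float64(0.05), np.int64(13)), (np.float64(0.06), np.int64(191)), (np.float64(0.07), np.int64(946)), (np.float64(0.08), np.int64(325)), (np.float64(0.09), np.int64(329)), (np.float64(0.1), np.int64(380)), (np.float64(0.11), np.int64(486)), (np.float64(0.12), np.int64(30)), (np.float64(0.13), np.int64(25)), (np.float64(0.14), np.int64(28)), (np.float64(0.15), np.int64(14)), (np.float64(0.16), np.int64(7)), (np.float64(0.17), np.int64(0)), (np.float64(0.18), np.int64(24))]
```

View pics/w2b.png

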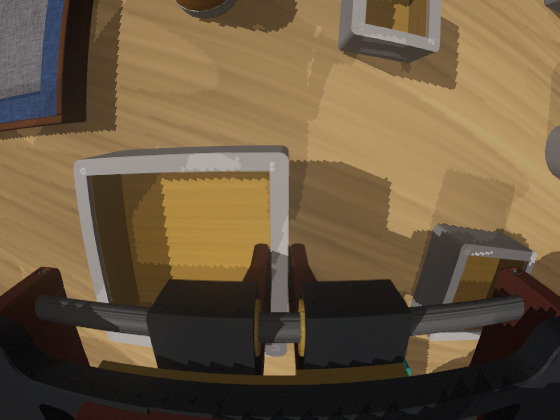

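The rim is only about 8 mm above the fingertips, so this is a shallow hold. I'll set the bowl back down and regrip deeper.

```bash
cat >> h.py <<'E'
def rim(c,r,zlo,zhi,cam='wrist'):
    from plant import capture
    d=capture(cam);W=(wcloud if cam=='wrist' else cloud)(d)
    p,q=rect(W,c,r,zlo,zhi)
    # trim to dominant plane
    for _ in range(4):
        A=np.c_[p[:,:2]-np.array(q[0])/1000,np.ones(len(p))];f=np.linalg.lstsq(A,p[:,2],rcond=None)[0]
        e=np.abs(p[:,2]-A@f);p=p[e<max(.003,np.percentile(e,80)*0+.004)]
        q=cv2.minAreaRect((p[:,:2]*1000).astype(np.float32))
    print(cam,'n',len(p),'rim z %.4f'%f[2],'slope deg',np.degrees(f[:2]).round(2),'centre',np.round(q[0],1),'size',np.round(q[1],1),'ang %.1f'%q[2])
    return d
E
python3 - <<'E'
from h import *
rim((.453,-.045),.09,.107,.124)
rim((.453,-.045),.09,.107,.124,'side')
E
```

```text
wrist n 9534 rim z 0.1136 slope deg [ 0.54 -1.71] centre [453.9 -48.9] size [121. 130.] ang 21.4
side n 569 rim z 0.1126 slope deg [ 0.43 -1.63] centre [453.1 -46.5] size [124.  126.9] ang 20.7
```

```bash
python3 -m creep '[[0,0,0.04,0,0,0,-1],[0,0,0.04,0,0,0,-1],[0,0,0.03,0,0,0,-1],[0,0,0.01,0,0,0,-1],[0,0,0.004,0,0,0,-1],[0,0,0.004,0,0,0,-1],[0,0,0,0,0,0,-1]]'
python3 -m creep '[[0,0,0.003,0,0,0,-1],[0,0,0.003,0,0,0,-1],[0,0,0,0,0,0,-1]]'
```

```text
time: 5.6
eef_pos: [0.4731, -0.0975, 0.0571]
eef_rot: [0.0, 0.983, 0.184, 0.0]
ft_force: [-0.2, 0.8, -3.4]
finger_gap: 0.0087
grasp_force: 30.1
time: 5.9
eef_pos: [0.4729, -0.0974, 0.0543]
eef_rot: [0.0, 0.983, 0.184, 0.0]
ft_force: [-0.2, 0.5, -2.9]
finger_gap: 0.0091
grasp_force: 30.1
```

```bash
python3 -m creep '[[0,0,0.003,0,0,0,-1],[0,0,0.002,0,0,0,-1],[0,0,0,0,0,0,-1]]'
```

```text
time: 6.2
eef_pos: [0.4731, -0.0976, 0.0526]
eef_rot: [0.0, 0.983, 0.184, 0.0]
ft_force: [1.5, -0.4, -0.9]
finger_gap: 0.0084
grasp_force: 30.0
```

Weight is on the bench now. I'll open, go down to z 0.028 and regrip with enough waiting rows this time.

```bash
python3 -m creep '[[0,0,0.001,0,0,0,-0.7],[0,0,0,0,0,0,-0.4],[0,0,0,0,0,0,-0.2],[0,0,0,0,0,0,-0.1],[0,0,0.02,0,0,0,-0.1],[0,0,0.02,0,0,0,-0.1],[0,0,0.021,0,0,0,-0.1],[0,0,0,0,0,0,-0.1]]'
python3 - <<'E'
from h import *
plan(.4725,-.0974,.028,21.2)
rim((.453,-.045),.09,.052,.07)
E
```

```text
time: 7.0
eef_pos: [0.4716, -0.0971, 0.0253]
eef_rot: [-0.001, 0.983, 0.184, -0.002]
ft_force: [-0.3, 0.3, -0.2]
finger_gap: 0.0396
grasp_force: 0.0
t 7.00 pos [ 0.4716 -0.0971  0.0253] yaw 21.21 gap 0.0396 F [-0.3  0.3 -0.2] grip 0.0
shift mm (tool) [ 0.7  0.6 -2.7] shares [ 0.0018  0.0016 -0.0068] turn shares [-0.0007  0.0009  0.    ] | after turn shares [ 0.0018  0.0016 -0.0068]
wrist n 12980 rim z 0.0600 slope deg [ 0.32 -0.06] centre [458.4 -57.2] size [120.5 145.1] ang 21.5
```

```bash
python3 -m creep '[[0,0,-0.004,0,0,0,-0.6],[0,0,0,0,0,0,-0.8],[0,0,0,0,0,0,-1],[0,0,0,0,0,0,-1],[0,0,0,0,0,0,-1],[0,0,0,0,0,0,-1],[0,0,0,0,0,0,-1],[0,0,0,0,0,0,-1]]'
```

```text
time: 7.85
eef_pos: [0.473, -0.0975, 0.0293]
eef_rot: [0.0, 0.983, 0.184, 0.0]
ft_force: [0.8, -1.4, 2.2]
finger_gap: 0.0096
grasp_force: 30.0
```

```bash
python3 -m creep '[[0,0,-0.01,0,0,0,-1],[0,0,-0.03,0,0,0,-1],[0,0,-0.05,0,0,0,-1],[0,0,-0.05,0,0,0,-1],[0,0,-0.05,0,0,0,-1],[0,0,-0.03,0,0,0,-1],[0,0,0,0,0,0,-1],[0,0,0,0,0,0,-1]]'
python3 - <<'E'
from h import *
plan(.5643,.1669,.117,19.2)
rim((.435,-.0),.085,.13,.16)
rim((.453,-.045),.09,.13,.16,'side')
E
```

```text
time: 8.65
eef_pos: [0.4726, -0.0973, 0.1165]
eef_rot: [-0.0, 0.983, 0.184, -0.0]
ft_force: [0.2, -0.5, -3.2]
finger_gap: 0.0083
grasp_force: 30.0
t 8.65 pos [ 0.4726 -0.0973  0.1165] yaw 21.21 gap 0.0083 F [ 0.2 -0.5 -3.2] grip 30.0
shift mm (tool) [ 181.1 -213.1   -0.5] shares [ 0.4527 -0.5328 -0.0013] turn shares [-0.0001  0.0002  0.0112] | after turn shares [ 0.4337 -0.5484 -0.0013]
wrist n 4881 rim z 0.1449 slope deg [2.6 0.6] centre [449.3 -24.3] size [112.8  78.7] ang 21.6
side n 389 rim z 0.1442 slope deg [ 0.75 -0.88] centre [453.9 -48.4] size [122.7 130.5] ang 21.1
```

```bash
python3 -m creep '[[0.025,-0.03,0,0,0,0,-1],[0.05,-0.059,0,0,0,0,-1],[0.062,-0.073,0,0,0,0,-1],[0.062,-0.073,0,0,0,0,-1],[0.062,-0.073,0,0,0,0,-1],[0.062,-0.073,0,0,0,0,-1],[0.06,-0.07,0,0,0,0,-1],[0.045,-0.053,0,0,0,0,-1],[0.025,-0.029,0,0,0,0.011,-1],[0,0,0,0,0,0,-1],[0,0,0,0,0,0,-1]]'
python3 - <<'E'
from h import *
plan(.5643,.1669,.117,19.2)
d=rim((.526,.265),.085,.13,.16);cv2.imwrite('pics/w3.png',d['img'][:,:,::-1])
rim((.546,.219),.09,.13,.16,'side')
rim((.546,.219),.09,.13,.16,'top')
rim((.546,.219),.14,.03,.048,'wrist')
rim((.546,.219),.14,.03,.048,'top')
E
```

```text
time: 9.85
eef_pos: [0.5639, 0.1666, 0.1156]
eef_rot: [0.0, 0.986, 0.168, -0.001]
ft_force: [-0.0, -0.3, -3.3]
finger_gap: 0.0091
grasp_force: 30.0
t 9.85 pos [0.5639 0.1666 0.1156] yaw 19.30 gap 0.0091 F [-0.  -0.3 -3.3] grip 30.0
shift mm (tool) [ 0.4 -0.1 -1.4] shares [ 0.001  -0.0003 -0.0034] turn shares [0.0001 0.0009 0.0005] | after turn shares [ 0.001  -0.0003 -0.0034]
wrist n 4877 rim z 0.1441 slope deg [2.25 0.68] centre [542.3 242.6] size [112.8  75.2] ang 19.2
side n 497 rim z 0.1443 slope deg [ 0.42 -0.94] centre [547.4 214.2] size [124.4 131.9] ang 19.0
top n 117 rim z 0.1461 slope deg [-0.27 -0.23] centre [538.5 216.1] size [105.2 121.6] ang 19.0
wrist n 14471 rim z 0.0386 slope deg [ 0.18 -0.09] centre [565.7 225.3] size [147.  188.5] ang 19.3
top n 519 rim z 0.0388 slope deg [-0.27  0.14] centre [544.5 219.5] size [188.  189.1] ang 19.1
```

View pics/w3.png

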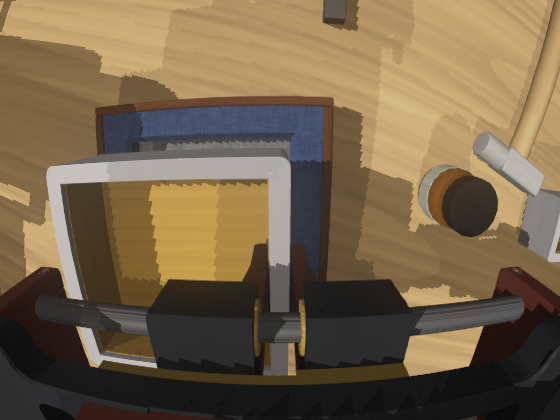

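Bowl and case are aligned: the white rim's far edge is parallel to the case edge, both measurements agree to within 1 mm, and the angle is 19.2. Lowering in stages.

```bash
python3 -m creep '[[0,0,0.02,0,0,0,-1],[0,0,0.03,0,0,0,-1],[0,0,0.03,0,0,0,-1],[0,0,0.02,0,0,0,-1],[0,0,0.01,0,0,0,-1],[0,0,0.01,0,0,0,-1],[0,0,0.008,0,0,0,-1],[0,0,0.008,0,0,0,-1],[0,0,0,0,0,0,-1]]'
python3 -m creep '[[0,0,0.006,0,0,0,-1],[0,0,0.005,0,0,0,-1],[0,0,0,0,0,0,-1]]'
```

```text
time: 11.0
eef_pos: [0.5645, 0.1669, 0.0623]
eef_rot: [0.0, 0.986, 0.167, -0.0]
ft_force: [0.2, -0.9, -3.1]
finger_gap: 0.0085
grasp_force: 30.0
time: 11.3
eef_pos: [0.5645, 0.1669, 0.0579]
eef_rot: [0.0, 0.986, 0.167, -0.0]
ft_force: [-0.7, 0.4, -3.8]
finger_gap: 0.009
grasp_force: 30.0
```

No contact, so it's already inside the recess mouth. Continuing to the floor.

```bash
python3 -m creep '[[0,0,0.005,0,0,0,-1],[0,0,0.004,0,0,0,-1],[0,0,0.003,0,0,0,-1],[0,0,0,0,0,0,-1]]'
python3 -m creep '[[0,0,0.002,0,0,0,-1],[0,0,0.002,0,0,0,-1],[0,0,0,0,0,0,-1]]'
```

```text
time: 11.7
eef_pos: [0.5644, 0.1669, 0.0531]
eef_rot: [0.0, 0.986, 0.167, -0.0]
ft_force: [-0.0, -0.5, -3.8]
finger_gap: 0.0091
grasp_force: 30.0
time: 12.0
eef_pos: [0.5646, 0.1669, 0.0517]
eef_rot: [0.0, 0.986, 0.167, -0.0]
ft_force: [-0.1, 0.1, -4.2]
finger_gap: 0.0088
grasp_force: 30.0
```

```bash
python3 -m creep '[[0,0,0.003,0,0,0,-1],[0,0,0.002,0,0,0,-1],[0,0,0,0,0,0,-1]]'
python3 -m creep '[[0,0,0.002,0,0,0,-1],[0,0,0.002,0,0,0,-1],[0,0,0,0,0,0,-1]]'
python3 - <<'E'
from h import *
rim((.546,.219),.09,.07,.1,'side')
E
```

```text
time: 12.3
eef_pos: [0.5645, 0.1669, 0.0496]
eef_rot: [-0.0, 0.986, 0.167, -0.0]
ft_force: [0.2, -0.0, -3.1]
finger_gap: 0.0089
grasp_force: 30.0
time: 12.6
eef_pos: [0.5647, 0.167, 0.0494]
eef_rot: [-0.0, 0.986, 0.167, 0.0]
ft_force: [-4.0, -1.7, 4.0]
finger_gap: 0.009
grasp_force: 30.0
side n 603 rim z 0.0792 slope deg [ 0.53 -0.31] centre [547.8 216.4] size [124.9 131.6] ang 20.3
```

Seated, with the rim at 0.079. Release and retreat up.

```bash
python3 -m creep '[[0,0,0,0,0,0,-0.8],[0,0,0,0,0,0,-0.5],[0,0,0,0,0,0,-0.2],[0,0,0,0,0,0,-0.2],[0,0,0,0,0,0,-0.2],[0,0,-0.02,0,0,0,-0.2],[0,0,-0.04,0,0,0,-0.1],[0,0,-0.08,0,0,0,-0.1],[0,0,-0.08,0,0,0,-0.1],[0,0,-0.08,0,0,0,-0.1],[0,0,0,0,0,0,-0.1]]'
python3 - <<'E'
from h import *
rim((.546,.219),.09,.07,.095,'wrist');rim((.546,.219),.09,.07,.095,'side')
# medium: -y wall centre
import math
a=math.radians(13.3);x,y=.4797+.0415*math.sin(a),-.2873-.0415*math.cos(a);print(x,y)
plan(x,y,.16,13.3)
E
```

```text
time: 13.75
eef_pos: [0.567, 0.1675, 0.1763]
eef_rot: [-0.0, 0.986, 0.167, 0.006]
ft_force: [0.1, 0.4, 0.7]
finger_gap: 0.0394
grasp_force: 0.0
wrist n 5176 rim z 0.0803 slope deg [ 0.1  -0.13] centre [546.8 219.7] size [120.3 120.8] ang 19.3
side n 731 rim z 0.0788 slope deg [-0.09  0.11] centre [547.1 218.8] size [124.5 123.2] ang 19.0
0.48924706409330637 -0.32768692322024917
t 13.85 pos [0.5653 0.1671 0.1704] yaw 19.23 gap 0.0395 F [ 0.4 -0.   0. ] grip 0.0
shift mm (tool) [-234.8  442.1    9.7] shares [-0.587   1.1053  0.0243] turn shares [ 0.0001 -0.0011  0.033 ] | after turn shares [-0.4695  1.1601  0.0259]
```

Large bowl is seated flat at (546.8, 219.7), rim at 0.080, level. On to the medium bowl.

```bash
python3 -m creep '[[-0.053,0.1,0,0,0,0,-0.1],[-0.053,0.1,0,0,0,0,-0.1],[-0.053,0.1,0,0,0,0,-0.1],[-0.053,0.1,0,0,0,0,-0.1],[-0.053,0.1,0,0,0,0,-0.1],[-0.053,0.1,0,0,0,0,-0.1],[-0.053,0.1,0,0,0,0,-0.1],[-0.053,0.1,0,0,0,0,-0.1],[-0.053,0.1,0,0,0,0,-0.1],[-0.053,0.1,0,0,0,0,-0.1],[-0.053,0.1,0,0,0,0,-0.1],[0,0,0,0,0,0.033,-0.1]]'
python3 -m creep '[[0,0,0.05,0,0,0,-0.1],[0,0,0,0,0,0,-0.1],[0,0,0,0,0,0,-0.1]]'
python3 - <<'E'
from h import *
plan(.4892,-.3277,.12,13.3)
rim((.4797,-.2873),.075,.052,.068)
E
```

```text
time: 15.05
eef_pos: [0.4869, -0.3298, 0.1656]
eef_rot: [-0.001, 0.994, 0.112, -0.002]
ft_force: [-0.1, 1.1, -0.1]
finger_gap: 0.0397
grasp_force: 0.0
time: 15.35
eef_pos: [0.4887, -0.3247, 0.1467]
eef_rot: [-0.001, 0.993, 0.116, -0.001]
ft_force: [0.2, -0.5, 0.2]
finger_gap: 0.0395
grasp_force: 0.0
t 15.35 pos [ 0.4887 -0.3247  0.1467] yaw 13.31 gap 0.0395 F [ 0.2 -0.5  0.2] grip 0.0
shift mm (tool) [-0.1  3.1 26.7] shares [-0.0003  0.0077  0.0668] turn shares [-0.0008  0.0007  0.0001] | after turn shares [-0.0004  0.0076  0.0668]
wrist n 4339 rim z 0.0602 slope deg [ 0.16 -0.11] centre [ 481.1 -287.9] size [92.5 92.7] ang 13.4
```

```bash
python3 -m creep '[[0.004,0.009,0.05,0,0,0,-0.1],[0,0,0.08,0,0,0,-0.1],[0,0,0.08,0,0,0,-0.1],[0,0,0.05,0,0,0,-0.1],[0,0,0,0,0,0,-0.1],[0,0,0,0,0,0,-0.1]]'
python3 - <<'E'
from h import *
plan(.4906,-.3283,.042,13.4)
E
```

```text
time: 16.0
eef_pos: [0.4921, -0.3284, 0.0453]
eef_rot: [0.0, 0.993, 0.116, 0.0]
ft_force: [0.7, 0.4, 0.4]
finger_gap: 0.0393
grasp_force: 0.0
t 16.00 pos [ 0.4921 -0.3284  0.0453] yaw 13.33 gap 0.0393 F [0.7 0.4 0.4] grip 0.0
shift mm (tool) [-1.5 -0.4  3.3] shares [-0.0037 -0.001   0.0083] turn shares [ 0.0002 -0.0001 -0.0004] | after turn shares [-0.0037 -0.001   0.0083]
```

```bash
python3 -m creep '[[-0.003,-0.001,0.008,0,0,0,-0.1],[0,0,0,0,0,0,-0.5],[0,0,0,0,0,0,-0.8],[0,0,0,0,0,0,-1],[0,0,0,0,0,0,-1],[0,0,0,0,0,0,-1],[0,0,0,0,0,0,-1],[0,0,0,0,0,0,-1],[0,0,0,0,0,0,-1]]'
```

```text
time: 16.9
eef_pos: [0.4905, -0.3284, 0.0413]
eef_rot: [0.0, 0.993, 0.116, 0.0]
ft_force: [-0.8, 0.4, 3.8]
finger_gap: 0.0091
grasp_force: 30.0
```

```bash
python3 -m creep '[[0,0,-0.01,0,0,0,-1],[0,0,-0.03,0,0,0,-1],[0,0,-0.05,0,0,0,-1],[0,0,-0.06,0,0,0,-1],[0,0,-0.06,0,0,0,-1],[0,0,-0.06,0,0,0,-1],[0,0,-0.04,0,0,0,-1],[0,0,0,0,0,0,-1],[0,0,0,0,0,0,-1]]'
python3 - <<'E'
from h import *
import math
a=math.radians(19.2);x,y=.5468+.0415*math.sin(a),.2197-.0415*math.cos(a);print(x,y)
plan(x,y,.165,19.2)
rim((.4797,-.2873),.075,.172,.2)
rim((.4797,-.2873),.075,.172,.2,'side')
E
```

```text
time: 17.8
eef_pos: [0.4904, -0.3283, 0.1645]
eef_rot: [-0.0, 0.993, 0.116, -0.0]
ft_force: [-0.8, 0.4, -3.0]
finger_gap: 0.0088
grasp_force: 30.0
0.5604479658396512 0.18050838063514454
t 17.80 pos [ 0.4904 -0.3283  0.1645] yaw 13.29 gap 0.0088 F [-0.8  0.4 -3. ] grip 30.0
shift mm (tool) [ 1.851e+02 -4.791e+02 -4.000e-01] shares [ 4.6280e-01 -1.1978e+00 -1.0000e-03] turn shares [-0.0001  0.0001 -0.0328] | after turn shares [ 5.8370e-01 -1.1437e+00 -1.1000e-03]
wrist n 8171 rim z 0.1834 slope deg [-0.03 -0.39] centre [ 482.3 -291.8] size [ 93.  101.4] ang 13.9
side n 76 rim z 0.1826 slope deg [-15.13   5.89] centre [ 508.  -309.8] size [85.1 36.4] ang 49.3
```

```bash
python3 -m creep '[[0.019,-0.05,0,0,0,0,-1],[0.0386,-0.0998,0,0,0,0,-1],[0.0386,-0.0998,0,0,0,0,-1],[0.0386,-0.0998,0,0,0,0,-1],[0.0386,-0.0998,0,0,0,0,-1],[0.0386,-0.0998,0,0,0,0,-1],[0.0386,-0.0998,0,0,0,0,-1],[0.0386,-0.0998,0,0,0,0,-1],[0.0386,-0.0998,0,0,0,0,-1],[0.0386,-0.0998,0,0,0,0,-1],[0.0386,-0.0998,0,0,0,0,-1],[0.0386,-0.0998,0,0,0,0,-1]]'
python3 -m creep '[[0.019,-0.05,0,0,0,-0.016,-1],[0,0,0,0,0,-0.0168,-1],[0,0,0,0,0,0,-1],[0,0,0,0,0,0,-1]]'
python3 - <<'E'
from h import *
plan(.5604,.1805,.165,19.2)
rim((.545,.22),.065,.172,.2);rim((.546,.219),.08,.172,.2,'side')
E
```

```text
time: 19.1
eef_pos: [0.5569, 0.1609, 0.1632]
eef_rot: [0.0, 0.993, 0.116, -0.001]
ft_force: [1.2, -0.1, -2.8]
finger_gap: 0.0089
grasp_force: 30.0
time: 19.5
eef_pos: [0.56, 0.1802, 0.1637]
eef_rot: [0.0, 0.986, 0.166, -0.001]
ft_force: [0.4, 0.1, -2.8]
finger_gap: 0.009
grasp_force: 30.0
t 19.50 pos [0.56   0.1802 0.1637] yaw 19.10 gap 0.0090 F [ 0.4  0.1 -2.8] grip 30.0
shift mm (tool) [ 0.5 -0.2 -1.3] shares [ 0.0013 -0.0004 -0.0031] turn shares [-0.      0.0007 -0.0005] | after turn shares [ 0.0013 -0.0004 -0.0031]
wrist n 8144 rim z 0.1826 slope deg [-0.12 -0.46] centre [547.9 215.6] size [ 93.  101.1] ang 19.1
side n 498 rim z 0.1820 slope deg [ 0.85 -1.09] centre [547.3 214.9] size [ 95.2 102.9] ang 18.7
```

```bash
python3 -m creep '[[0.001,0,0.02,0,0,0,-1],[0,0,0.04,0,0,0,-1],[0,0,0.03,0,0,0,-1],[0,0,0.02,0,0,0,-1],[0,0,0.015,0,0,0,-1],[0,0,0.015,0,0,0,-1],[0,0,0.015,0,0,0,-1],[0,0,0.015,0,0,0,-1],[0,0,0.01,0,0,0,-1],[0,0,0.008,0,0,0,-1],[0,0,0,0,0,0,-1]]'
python3 -m creep '[[0,0,0.005,0,0,0,-1],[0,0,0.004,0,0,0,-1],[0,0,0,0,0,0,-1]]'
```

```text
time: 20.7
eef_pos: [0.5606, 0.1806, 0.0893]
eef_rot: [0.0, 0.986, 0.167, -0.0]
ft_force: [0.5, -0.5, -2.1]
finger_gap: 0.0087
grasp_force: 30.0
time: 21.0
eef_pos: [0.5607, 0.1806, 0.0861]
eef_rot: [-0.0, 0.986, 0.167, -0.0]
ft_force: [-0.2, -0.3, -1.8]
finger_gap: 0.0084
grasp_force: 30.0
```

```bash
python3 -m creep '[[0,0,0.004,0,0,0,-1],[0,0,0.003,0,0,0,-1],[0,0,0,0,0,0,-1]]'
python3 -m creep '[[0,0,0.003,0,0,0,-1],[0,0,0,0,0,0,-1]]'
python3 -m creep '[[0,0,0.002,0,0,0,-1],[0,0,0,0,0,0,-1]]'
python3 - <<'E'
from h import *
rim((.545,.22),.065,.09,.12);rim((.546,.219),.08,.09,.12,'side')
E
```

```text
time: 21.3
eef_pos: [0.5606, 0.1806, 0.0831]
eef_rot: [0.0, 0.986, 0.167, -0.0]
ft_force: [-0.1, -0.6, -2.1]
finger_gap: 0.0087
grasp_force: 30.0
time: 21.5
eef_pos: [0.5607, 0.1806, 0.0821]
eef_rot: [-0.0, 0.986, 0.167, -0.0]
ft_force: [-0.3, 0.4, -1.4]
finger_gap: 0.0088
grasp_force: 30.0
time: 21.7
eef_pos: [0.5608, 0.1806, 0.0815]
eef_rot: [-0.0, 0.986, 0.167, 0.0]
ft_force: [-0.1, -1.0, -1.9]
finger_gap: 0.0088
grasp_force: 30.0
wrist n 8097 rim z 0.1004 slope deg [-0.  -0.4] centre [548.9 216. ] size [ 93.1 101.1] ang 19.7
side n 427 rim z 0.0996 slope deg [ 0.58 -1.2 ] centre [548.1 216.4] size [ 95.7 103.6] ang 19.3
```

```bash
python3 -m creep '[[0,0,0.001,0,0,0,-1],[0,0,0,0,0,0,-0.8],[0,0,0,0,0,0,-0.5],[0,0,0,0,0,0,-0.2],[0,0,0,0,0,0,-0.2],[0,0,0,0,0,0,-0.2],[0,0,-0.03,0,0,0,-0.2],[0,0,-0.06,0,0,0,-0.2],[0,0,-0.08,0,0,0,0.3],[0,0,-0.06,0,0,0,1],[0,0,0,0,0,0,1],[0,0,0,0,0,0,1]]'
python3 - <<'E'
from h import *
rim((.546,.219),.072,.09,.11,'wrist');rim((.546,.219),.072,.092,.11,'side');rim((.546,.219),.09,.07,.09,'wrist')
plan(.6535,-.1128,.17,16.2)
E
```

```text
time: 23.0
eef_pos: [0.5611, 0.1807, 0.1738]
eef_rot: [-0.0, 0.986, 0.167, 0.001]
ft_force: [0.2, -0.2, -0.8]
finger_gap: 0.0636
grasp_force: 0.0
wrist n 4627 rim z 0.1003 slope deg [ 0.18 -0.07] centre [547.5 220.1] size [92.3 92.5] ang 19.5
side n 571 rim z 0.0991 slope deg [0.12 0.01] centre [546.9 219.5] size [97.  94.9] ang 18.6
wrist n 4933 rim z 0.0805 slope deg [-0.08  0.05] centre [546.5 219.4] size [121.  120.9] ang 19.3
t 23.15 pos [0.5601 0.1804 0.1711] yaw 19.19 gap 0.0759 F [-0.4 -0.1  0.2] grip 0.0
shift mm (tool) [ -8.2 307.6   1.1] shares [-0.0204  0.769   0.0027] turn shares [-0.0001  0.001   0.0166] | after turn shares [0.0197 0.7691 0.0028]
```

Medium is nested, level and within 1 mm of centre. Now the small one: an outside grasp, staying above the hammer head.

```bash
python3 -m creep '[[-0.002,0.1,0,0,0,0,1],[-0.002,0.1,0,0,0,0,1],[-0.003,0.1,0,0,0,0,1],[-0.003,0.1,0,0,0,0,1],[-0.003,0.1,0,0,0,0,1],[-0.003,0.1,0,0,0,0,1],[-0.003,0.1,0,0,0,0,1],[-0.002,0.069,0,0,0,0.0166,1],[0,0,0,0,0,0,1],[0,0,0,0,0,0,1]]'
python3 - <<'E'
from h import *
rim((.6535,-.1128),.055,.052,.068);rim((.6535,-.1128),.055,.052,.068,'side')
plan(.6535,-.1128,.042,16.2)
d=__import__('plant').capture('wrist');W=wcloud(d);m=(np.hypot(W[...,0]-.675,W[...,1]+.055)<.025);print('hammer/near z',np.nanpercentile(W[m][:,2],[50,90,99]).round(3))
E
```

```text
time: 24.15
eef_pos: [0.6534, -0.1127, 0.1712]
eef_rot: [-0.001, 0.99, 0.141, -0.001]
ft_force: [0.1, 0.1, 0.1]
finger_gap: 0.0879
grasp_force: 0.0
wrist n 2642 rim z 0.0602 slope deg [ 0.02 -0.04] centre [ 654.9 -113.1] size [64.7 63.6] ang 16.0
side n 236 rim z 0.0586 slope deg [0.3  0.25] centre [ 655.3 -112.5] size [67.8 67.7] ang 15.1
t 24.25 pos [ 0.6536 -0.1114  0.1723] yaw 16.30 gap 0.0884 F [-0.7 -0.4 -0.3] grip 0.0
shift mm (tool) [ -0.3   1.4 130.3] shares [-0.0009  0.0035  0.3258] turn shares [-0.0004  0.0003  0.0005] | after turn shares [-0.0012  0.0032  0.3258]
hammer/near z [0.277 0.295 0.297]
```

```bash
python3 -m creep '[[0.002,0.002,0.04,0,0,0,1],[0,0,0.08,0,0,0,1],[0,0,0.08,0,0,0,1],[0,0,0.08,0,0,0,1],[0,0,0.04,0,0,0,1],[0,0,0,0,0,0,1],[0,0,0,0,0,0,1],[0,0,0,0,0,0,1]]'
python3 - <<'E'
from h import *
plan(.6546,-.1130,.042,16.2)
E
```

```text
time: 25.1
eef_pos: [0.6562, -0.1133, 0.0476]
eef_rot: [0.001, 0.99, 0.141, 0.002]
ft_force: [0.1, -0.4, -1.0]
finger_gap: 0.0876
grasp_force: 0.0
t 25.10 pos [ 0.6562 -0.1133  0.0476] yaw 16.22 gap 0.0876 F [ 0.1 -0.4 -1. ] grip 0.0
shift mm (tool) [-1.5 -0.8  5.6] shares [-0.0038 -0.0019  0.014 ] turn shares [ 0.0006 -0.0011  0.0001] | after turn shares [-0.0037 -0.0019  0.0141]
```

```bash
python3 -m creep '[[-0.002,0,0.005,0,0,0,1],[0,0,0,0,0,0,1],[0,0,0,0,0,0,1],[0,0,0,0,0,0,1]]'
```

```text
time: 25.5
eef_pos: [0.6543, -0.1135, 0.0433]
eef_rot: [0.0, 0.99, 0.141, 0.0]
ft_force: [-0.8, 0.3, 0.3]
finger_gap: 0.0879
grasp_force: 0.0
```

```bash
python3 -m creep '[[0,0,0.003,0,0,0,0.6],[0,0,0,0,0,0,0.4],[0,0,0,0,0,0,0.2],[0,0,0,0,0,0,-1],[0,0,0,0,0,0,-1],[0,0,0,0,0,0,-1],[0,0,0,0,0,0,-1],[0,0,0,0,0,0,-1]]'
```

```text
time: 26.3
eef_pos: [0.6542, -0.1134, 0.0417]
eef_rot: [-0.0, 0.99, 0.141, -0.0]
ft_force: [0.4, -0.9, -0.7]
finger_gap: 0.0638
grasp_force: 30.0
```

```bash
python3 -m creep '[[0,0,-0.01,0,0,0,-1],[0,0,-0.03,0,0,0,-1],[0,0,-0.05,0,0,0,-1],[0,0,-0.07,0,0,0,-1],[0,0,-0.07,0,0,0,-1],[0,0,-0.07,0,0,0,-1],[0,0,-0.05,0,0,0,-1],[0,0,-0.025,0,0,0,-1],[0,0,0,0,0,0,-1],[0,0,0,0,0,0,-1]]'
python3 - <<'E'
from h import *
plan(.5473,.2199,.192,19.3)
rim((.6535,-.1128),.055,.195,.225);rim((.6535,-.1128),.055,.195,.225,'side')
E
```

```text
time: 27.3
eef_pos: [0.654, -0.1134, 0.191]
eef_rot: [-0.0, 0.99, 0.141, -0.0]
ft_force: [0.0, 0.4, -1.0]
finger_gap: 0.0638
grasp_force: 30.0
t 27.30 pos [ 0.654  -0.1134  0.191 ] yaw 16.20 gap 0.0638 F [ 0.   0.4 -1. ] grip 30.0
shift mm (tool) [  -9.4 -349.8   -0.8] shares [-0.0236 -0.8746 -0.0021] turn shares [-0.0002  0.0003 -0.0172] | after turn shares [ 0.0236 -0.8746 -0.0025]
wrist n 6339 rim z 0.2092 slope deg [0.94 0.27] centre [ 659.3 -111.9] size [56.3 81.4] ang 16.6
side n 211 rim z 0.2075 slope deg [ 0.32 -0.18] centre [ 650.9 -113.3] size [66.8 81.7] ang 7.4
```

```bash
python3 -m creep '[[-0.001,-0.04,0,0,0,0,-1],[-0.002,-0.08,0,0,0,0,-1],[-0.003,-0.1,0,0,0,0,-1],[-0.003,-0.1,0,0,0,0,-1],[-0.003,-0.1,0,0,0,0,-1],[-0.003,-0.1,0,0,0,0,-1],[-0.003,-0.1,0,0,0,0,-1],[-0.003,-0.1,0,0,0,0,-1],[-0.002,-0.08,0,0,0,0,-1],[-0.001,-0.05,0,0,0,0,-1],[0,-0.024,0,0,0,-0.0172,-1],[0,0,0,0,0,0,-1]]'
python3 -m creep '[[0,0,0,0,0,0,-1],[0,0,0,0,0,0,-1]]'
python3 - <<'E'
from h import *
plan(.5473,.2199,.192,19.3)
d=rim((.547,.22),.05,.195,.225);cv2.imwrite('pics/w4.png',d['img'][:,:,::-1]);rim((.547,.22),.05,.195,.225,'side')
E
```

```text
time: 28.6
eef_pos: [0.5459, 0.2217, 0.1911]
eef_rot: [-0.0, 0.986, 0.169, -0.001]
ft_force: [0.5, -0.1, -1.5]
finger_gap: 0.0638
grasp_force: 30.0
time: 28.8
eef_pos: [0.5473, 0.2191, 0.1915]
eef_rot: [0.0, 0.986, 0.167, -0.0]
ft_force: [-1.0, -0.2, -0.4]
finger_gap: 0.0634
grasp_force: 30.0
t 28.80 pos [0.5473 0.2191 0.1915] yaw 19.22 gap 0.0634 F [-1.  -0.2 -0.4] grip 30.0
shift mm (tool) [ 0.3 -0.7 -0.5] shares [ 0.0007 -0.0018 -0.0012] turn shares [ 0.0001  0.0002 -0.0005] | after turn shares [ 0.0007 -0.0018 -0.0012]
wrist n 6285 rim z 0.2097 slope deg [1.04 0.34] centre [552.4 220.7] size [56.1 81.4] ang 18.9
side n 308 rim z 0.2081 slope deg [-0.3  -1.59] centre [543.1 219.1] size [65.  80.5] ang 26.8
```

View pics/w4.png

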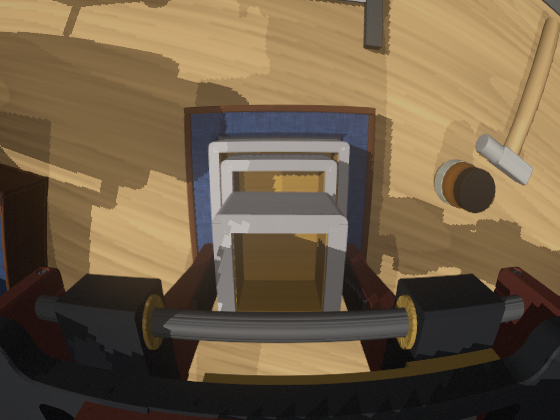

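The small bowl (column ~281) hangs square and centred over the nested stack (column ~279). Lowering.

```bash
python3 -m creep '[[0,-0.002,0.02,0,0,0,-1],[0,0,0.04,0,0,0,-1],[0,0,0.04,0,0,0,-1],[0,0,0.02,0,0,0,-1],[0,0,0.015,0,0,0,-1],[0,0,0.015,0,0,0,-1],[0,0,0.015,0,0,0,-1],[0,0,0.015,0,0,0,-1],[0,0,0.012,0,0,0,-1],[0,0,0.01,0,0,0,-1],[0,0,0,0,0,0,-1]]'
python3 -m creep '[[0,0,0.005,0,0,0,-1],[0,0,0.004,0,0,0,-1],[0,0,0.004,0,0,0,-1],[0,0,0,0,0,0,-1]]'
```

```text
time: 30.0
eef_pos: [0.5469, 0.2203, 0.1103]
eef_rot: [0.0, 0.986, 0.168, -0.0]
ft_force: [-0.8, 0.1, -0.4]
finger_gap: 0.0639
grasp_force: 30.0
time: 30.4
eef_pos: [0.5471, 0.2203, 0.1056]
eef_rot: [0.0, 0.986, 0.168, -0.0]
ft_force: [0.3, 0.1, -1.5]
finger_gap: 0.064
grasp_force: 30.0
```

```bash
python3 -m creep '[[0,0,0.003,0,0,0,-1],[0,0,0.002,0,0,0,-1],[0,0,0,0,0,0,-1]]'
python3 - <<'E'
from h import *
rim((.547,.22),.05,.107,.135);rim((.547,.22),.05,.107,.135,'side')
E
```

```text
time: 30.7
eef_pos: [0.5471, 0.2204, 0.1037]
eef_rot: [-0.0, 0.986, 0.168, -0.0]
ft_force: [0.3, -0.4, -1.2]
finger_gap: 0.0637
grasp_force: 30.0
wrist n 6257 rim z 0.1218 slope deg [1.29 0.43] centre [552. 222.] size [56.4 81.4] ang 19.2
side n 243 rim z 0.1195 slope deg [-0.85 -3.01] centre [540.9 219.9] size [60.2 78.6] ang 27.9
```

```bash
python3 -m creep '[[0,0,0.003,0,0,0,-1],[0,0,0.001,0,0,0,-1],[0,0,0,0,0,0,-1]]'
python3 -m creep '[[0,0,0.001,0,0,0,-1],[0,0,0.001,0,0,0,-1],[0,0,0,0,0,0,-1]]'
```

```text
time: 31.1
eef_pos: [0.5471, 0.2203, 0.1021]
eef_rot: [0.0, 0.986, 0.168, -0.0]
ft_force: [-0.7, -0.2, -0.2]
finger_gap: 0.0636
grasp_force: 30.0
time: 31.4
eef_pos: [0.5472, 0.2203, 0.1017]
eef_rot: [-0.0, 0.986, 0.168, 0.0]
ft_force: [0.2, 0.6, 0.4]
finger_gap: 0.0638
grasp_force: 30.0
```

Contact made. Release (fingertips are above the medium rim) and retreat.

```bash
python3 -m creep '[[0,0,0,0,0,0,0.55],[0,0,0,0,0,0,0.7],[0,0,0,0,0,0,0.9],[0,0,0,0,0,0,0.9],[0,0,0,0,0,0,0.9],[0,0,-0.03,0,0,0,0.9],[0,0,-0.06,0,0,0,0.9],[0,0,-0.08,0,0,0,0.9],[0,0,-0.08,0,0,0,0.9],[0,0,0,0,0,0,0.9],[0,0,0,0,0,0,0.9],[0,0,0,0,0,0,0.9]]'
python3 - <<'E'
from h import *
d=rim((.547,.22),.05,.112,.13);rim((.547,.22),.07,.092,.109);rim((.547,.22),.09,.072,.089);rim((.547,.22),.05,.112,.13,'side')
cv2.imwrite('pics/w5.png',d['img'][:,:,::-1])
E
```

```text
time: 32.6
eef_pos: [0.5468, 0.2203, 0.2003]
eef_rot: [0.0, 0.986, 0.168, -0.001]
ft_force: [0.1, 0.2, -0.4]
finger_gap: 0.0833
grasp_force: 0.0
wrist n 3339 rim z 0.1202 slope deg [-0.12  0.03] centre [547.8 220.6] size [65.1 63.7] ang 19.0
wrist n 4294 rim z 0.1004 slope deg [-0.12 -0.  ] centre [547.2 219.8] size [92.4 92.6] ang 19.2
wrist n 6804 rim z 0.0804 slope deg [-0.2  -0.06] centre [546.5 219.1] size [121.7 120.8] ang 19.4
side n 390 rim z 0.1189 slope deg [ 0.23 -0.14] centre [547.9 219.6] size [68.4 67.4] ang 19.4
```

View pics/w5.png

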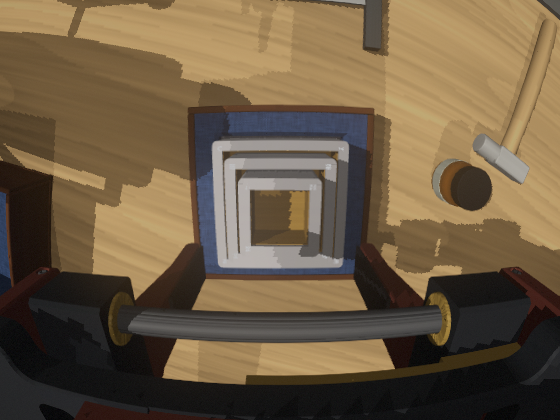

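All three are nested concentrically in the case around (281,210), level, with rims at 80, 100 and 120 mm. The gripper is clear, so I'm handing in.

```bash
python3 -c "
from plant import job
print(job.close_job())"
```

```text
the job is handed in; nothing more can be done
None
```

The three silver bowls are nested in the walnut case, each measured level and within about 2 mm of centre, and the job was handed in at about 33 s with no verdict shown; the largest was first lifted on too shallow a grip, so I set it back on the bench and regripped it.

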